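# Zero the footage counter and snap the reel cap onto the tape recorder's spindle

### The job

Make the tape recorder ready to digitise its reel: first turn the black bar knob of the footage counter back to its zero stop. Then take the loose aluminium reel cap from the desk, set it on the bare spindle of the full reel (the recorder's left one) and press until it clicks, and on until it sits flat on the reel. Finish there without letting go, fingers on the cap and still bearing down firmly on it; leave the note pad, notebook and magnifier where they lie.

Things in the scene. Friction and masses are not known exactly. Their poses are not given: they have to be found in the camera images.
- recorder: Reel tape recorder, fixed: a grey case 215 mm (x) by 264 mm (y) lying flat, dark top plate 50 mm above the desk. Origin: centre of its underside; its -x side (keys, counter) faces the robot, y points to its left. Left: the full reel; right, 124 mm from it: an empty reel with its cap on (top at 106 mm). A head cover 18 mm high stands between reels and keys.
- full_reel: The full reel, dark tape pack between grey flanges, 100 mm across and 16 mm high, lying loose on the left spindle; its hub face (top) is 70 mm above the desk. Origin: centre of its underside.
- spindle_seat (a point): On the left spindle's vertical axis at the height of the reel's hub face, where the cap's underside must end. From here a steel stud 15 mm thick stands up 20 mm, its last 6 mm a cone down to 7 mm. Three spring clips on it slope outward from 17 mm above this point down to their widest place (22 mm across) 8 mm above it, then back in.
- counter_axis (a point): On the vertical axis of the counter's knob, 25 mm above the top plate, where to grip it. The grip is a black bar 11 mm thick and 36 mm long, reaching from 5 to 34 mm above the top plate, on a flat round foot 35 mm across (its top 4.5 mm above the plate), amid an aluminium dial 57 mm across with black ticks. This frame does not turn with the knob.
- counter (a joint): Angle of the counter's knob, rad: 0 at its zero stop, where the bar's white line points along the recorder's +x to the dial's long mark; grows clockwise seen from above (to 5), so the bar's heading is the recorder's yaw minus this angle, and zeroing turns it counter-clockwise. Starts between 0.6 and 1.35; friction about 0.03 Nm; stays where it is left.
- cap_centre (a point): Centre of the loose aluminium reel cap: 36 mm high, this point 18 mm above its underside, on its axis, z up. It stands upright on the desk, left or right of the recorder. Flat skirt 56 mm across, 6 mm high; above it a knurled grip 33 mm across from 8 to 36 mm. Bore from below: lip 18.4 mm wide (lowest 3 mm), then 24 mm wide, 24 mm deep. About 60 g.
- reel_cap: The same cap, origin at the centre of its underside. Pressed onto the stud, its lip meets the clips about 13 mm above the seat; the push rises to some 10 to 17 N, then drops as the lip passes their widest place 5 to 9 mm above the seat (the click); pressed on, the skirt lands on the reel and is rigid there.
- sticky_pad: Yellow note pad 76 x 76 x 12 mm, loose, flat on the desk on the other side of the recorder than the cap; leave it. Origin: centre of its underside.
- notebook: Dark leather notebook 155 x 113 x 17 mm, loose, lying at the far right; leave it. Origin: centre of its underside.
- magnifier: Hand lens with a wooden handle, 189 mm long, 86 mm wide, 17 mm high, loose, lying beyond the recorder at the left; leave it. Origin: centre of its underside.
There are look-alikes about, which are no part of the job. Leave any purple or turquoise look-alike of the reel_cap alone.

How it is judged:
By the outcome, as a careful person would: the job done as asked, in the order asked, and still so for the second after the job is handed in, while the arm keeps its last pose, push and grip.
It also fails if it takes over 58 s, if anything falls off the work surface, if the arm or the gripper's body presses on something with over 40 N, if the wrist force passes 120 N, or if a joint passes its speed limit or range.

### The arm

A 6-joint arm with a two-finger parallel gripper is mounted at the origin on the work surface; the furniture and walls round the work are solid. World frame = base frame: x ahead of the robot, y to its left, z up, the work surface at z = 0. Lengths are in m, angles in rad, forces in N, time in s.
With the tool pointing down it reaches from about 0.375 to 0.975 m from the base axis. Payload 3.8 kg.
Tool frame: the origin (TCP) lies at the very end of the fingers, on their centre line; the grasp point (between the pads) lies grip_depth behind it (grip_depth is the distance from the TCP to the grasp point, in m); z points along the fingers, y is the line along which they close (so a half turn about z gives the same grasp; the last joint's range is limited). The gripper opens to 85 mm and grips with 20 to 120 N. Pads are 22 mm wide; open, the fingers measure 114 mm over their backs; the gripper's body (76 mm by 85 mm) begins 54 mm behind the grasp point. The pads swing forward as they close: fully open they stand 13 mm farther back than shut.
Start: joints at [-1.25, 0.264, 1.604, -0, 1.274, -0.037], TCP at [0.236, -0.632, 0.231] pointing down, gripper open.
Joint ranges: [-2.63, 2.63], [-0.94, 2.18], [0.31, 2.57], [-1.31, 4.45], [0, 2.66], [-2.55, 2.55]. Speed limits (rad/s): [2.57, 2.57, 3.14, 3.14, 3.14, 3.14].

### API

Orientations are given as a 3x3 rotation matrix whose columns are the frame's x, y, z axes.
In Python, from plant import * gives the robot as it stands. The module is installed in compiled form; this text tells all that it offers.
- The arm moves only by the tool apply_moves, never from a script. Its argument "series" is a list that holds one entry, the list of rows, each a list of 5 numbers: the closure, from -1 (fully open) to 1 (shut), then the shift along the tool's x, y, z in units of 30 mm (1.0 is 30 mm), then the turn about the tool's z in units of 0.15 rad (1.0 is 0.15 rad). In form: [[[fingers, dx, dy, dz, spin], ...]]. A call has 1 to 12 rows; each row shifts and turns the commanded pose from where the row before left it, along the tool's axes as they then stand; what a row does not reach is not made up. A row lasts 1/10 s, in which the tool goes at most 50 mm and 8.59 degrees, less where a joint would pass 70% of its speed; a pose out of reach is approached as far as the arm can. A call with a number of a shift or a turn outside -1 to 1 is refused whole. A call with a gripper value outside its range is refused whole. The fingers move at their own pace and stop on an object; "newtons" is the grip in N (left out, the last holds). Time passes only in rows, so rows that do not move let the fingers close. It gives the time, the measured TCP pose, the force, the opening and the grip force at its end, in the units of the state.
- sense(): the state, without advancing time (a new reading comes with each control period).
- grab_frame(name): name is "scene" or "top" or "wrist"; returns the picture (400x640x3 uint8, red, green, blue); there is no depth.
- calibration(name): a dict with "fov_y" (degrees; the focal length in pixels is half the picture's height over the tangent of half this angle, whatever the lens; pixels are square), "cx", "cy" (the principal point, pixels), "R" (3x3) and "t" (3): a world point X has camera coordinates R X + t; the wrist camera has in their place "mount" (4x4, takes a point from camera to tool coordinates, whose origin is the TCP and whose axes are the flange's). Camera axes: x right, y down, z forward; pixel columns grow to the right and rows downward; lengths in m; the calibration is good to about 2 mm. A picture is of the moment at which its call begins: read the wrist's pose just before it. calibration takes no time and is no camera call.
- hand_in(): hands the job in; it is judged then, once.
Trained networks look in the newest picture that a camera, given by its name, has taken for a name from the list of things; names that differ only in an ending like _2 or _b are one class to them, and where a whole thing is asked for, a point or a joint stands for the part that bears it (a point fixed in the world has none). Each returns a list of dicts, best first, with "score" (0 to 1); they miss things now and then, are a little off and sometimes report something else, mostly with a low value. They report only what shows in the picture. A call takes as long as a camera call. They do not tell look-alikes from the thing itself.
- outline_of(label, camera): "mask" (400x640 bool, what is visible of it) and "rect" ([left, top, width, height] in pixels, round what is visible of it).
The state is a dict: "clock": time; "joint_pos": joint angles; "qd": joint speeds; "joint_efforts": joint torques, N m; "tcp_pos": TCP position; "ee_rot": TCP orientation; "wrist_force": force on the tool from outside, world axes, zero at the start; "ft_torque": the same for the moment, N m; "grip_width": finger opening in m; "finger_force": force on a finger pad.
Only numpy, scipy, OpenCV 4.12 (cv2) and the standard library are available. Lean on these libraries where they do the work, as an engineer would, in place of code of your own. Each camera call takes 0.05 s, during which the arm holds its last target. There are 200 camera calls.

## Working session

There is one attempt and no reset: what is moved stays moved. The work goes in short steps, Python scripts to look and compute and a tool call to move; the robot and the scene stay as the last step left them, time stands still between calls to the robot, and variables do not carry over. Pictures are saved under pics/ and viewed, at most 10 in all, crops included, and the job is handed in when it is done.

Besides the shell and the picture viewer there is one more tool, called after ">>>" by a JSON object that holds its "method" and its "body", one argument or row to a line. apply_moves: Moves the arm, as the interface text tells. Shifts and turns lie within -1 to 1; 1 stands for 30 mm of shift or 0.15 rad of turn. Its arguments: {"type":"object","properties":{"series":{"type":"array","items":{"type":"array","items":{"type":"array","items":{"type":"number"}}}},"newtons":{"type":"number"}},"required":["series"]}

```bash
mkdir -p pics; cat > h.py <<'E'
from plant import *
import numpy as np, cv2
def K(c):
    f=200/np.tan(np.radians(c["fov_y"])/2); return f,c["cx"],c["cy"]
def cam(name,s=None):
    c=calibration(name); f,cx,cy=K(c)
    if "R" in c: R=np.array(c["R"]);t=np.array(c["t"]); 
    else:
        M=np.array(c["mount"]); T=np.eye(4); T[:3,:3]=s["ee_rot"]; T[:3,3]=s["tcp_pos"]
        W=np.linalg.inv(T@M); R=W[:3,:3]; t=W[:3,3]
    return f,cx,cy,R,t
def proj(C,X):
    f,cx,cy,R,t=C; p=R@np.asarray(X)+t; return np.array([cx+f*p[0]/p[2],cy+f*p[1]/p[2]])
def back(C,u,v,z):
    f,cx,cy,R,t=C; d=R.T@np.array([(u-cx)/f,(v-cy)/f,1]); o=-R.T@t
    return o+d*(z-o[2])/d[2]
def save(im,n,k=1): cv2.imwrite("pics/"+n+".png",cv2.resize(im[:,:,::-1],None,fx=k,fy=k,interpolation=cv2.INTER_CUBIC))
E
python3 - <<'E'
from h import *
s=sense(); print({k:np.round(v,3).tolist() for k,v in s.items()})
np.set_printoptions(precision=4,suppress=True)
ims={}
for n in ("scene","top","wrist"):
    im=grab_frame(n); ims[n]=im; C=cam(n,s); print(n,C[0],"campos",-C[3].T@C[4])
    save(im,n+"0",1.25 if n=="top" else 1)
    if n=="wrist": continue
    for l in ("recorder","full_reel","counter","reel_cap","sticky_pad","notebook","magnifier"):
        for d in outline_of(l,n)[:4]:
            m=d["mask"]; v,u=np.nonzero(m)
            print(l,round(d["score"],2),d["rect"],u.mean().round(1),v.mean().round(1),m.sum(),im[m].mean(0).round())
np.savez("ims.npz",**ims)
E
```

```text
{'clock': 0.0, 'joint_pos': [-1.25, 0.265, 1.605, -0.0, 1.274, -0.037], 'qd': [-0.001, -0.002, 0.001, -0.0, 0.001, -0.001], 'joint_efforts': [0.001, -51.512, -36.731, 0.0, 0.013, 0.0], 'tcp_pos': [0.236, -0.632, 0.23], 'ee_rot': [[0.937, 0.35, -0.001], [0.35, -0.937, 0.002], [0.0, -0.002, -1.0]], 'wrist_force': [-0.411, 0.456, -0.391], 'ft_torque': [0.065, -0.049, -0.014], 'finger_force': 0.0, 'grip_width': 0.086}
scene 493.9884284704582 campos [0.1006 0.6819 0.9388]
recorder 0.69 [253.5, 197.8, 126.2, 103.6] 320.6 247.2 6905 [166. 168. 173.]
recorder 0.41 [274.8, 230.9, 42.6, 30.6] 294.8 246.1 1138 [155. 155. 159.]
full_reel 0.97 [274.8, 230.6, 39.7, 32.1] 294.3 246.2 1080 [153. 154. 158.]
full_reel 0.61 [234.4, 306.2, 44.0, 33.7] 255.1 321.4 1098 [254. 253. 226.]
full_reel 0.58 [255.8, 196.6, 125.8, 107.6] 320.5 247.1 7173 [164. 167. 171.]
counter 0.44 [354.8, 214.8, 14.6, 18.1] 359.5 224.3 154 [91. 91. 95.]
reel_cap 0.68 [392.3, 173.7, 14.5, 19.1] 397.9 184.4 243 [243. 243. 246.]
reel_cap 0.62 [371.6, 198.1, 20.4, 22.4] 380.8 212.2 332 [170.  91. 206.]
reel_cap 0.46 [382.4, 151.4,
[... 434 characters left out ...]
 96.2, 89.4] 301.7 235.7 6809 [134. 139. 143.]
full_reel 0.64 [255.8, 200.8, 41.1, 39.1] 274.8 219.0 1081 [133. 138. 140.]
reel_cap 0.89 [440.9, 237.8, 19.9, 20.6] 449.9 246.4 331 [ 58. 169. 166.]
reel_cap 0.82 [405.4, 260.4, 20.9, 21.8] 416.4 267.1 348 [200. 204. 209.]
reel_cap 0.7 [359.3, 259.6, 21.3, 18.8] 369.5 267.1 344 [139.  85. 168.]
sticky_pad 0.6 [194.5, 209.0, 30.7, 28.3] 208.6 224.5 758 [233. 227. 153.]
notebook 0.68 [395.8, 149.1, 42.6, 52.6] 416.0 175.2 1860 [146. 121. 102.]
notebook 0.15 [247.4, 186.2, 98.6, 92.6] 302.3 236.2 6645 [134. 140. 144.]
magnifier 0.97 [177.2, 146.5, 61.8, 45.2] 213.8 169.1 870 [150. 140. 125.]
wrist 343.5610482510337 campos [ 0.3032 -0.6076  0.3739]
```

View pics/top0.png

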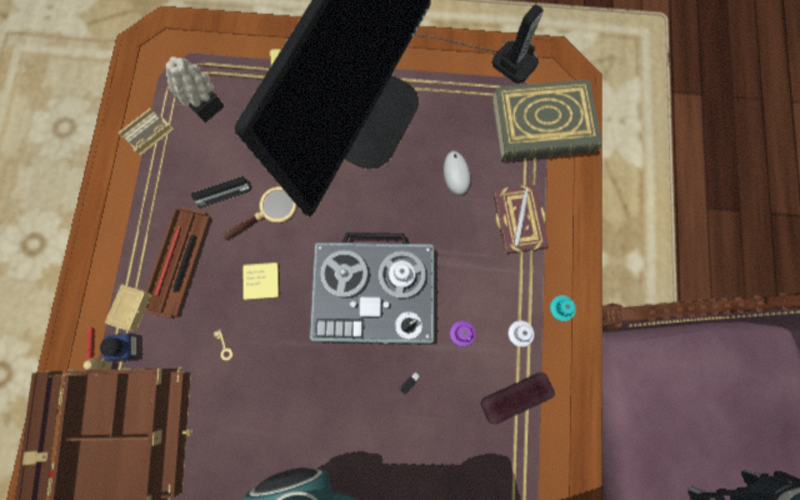

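View pics/scene0.png

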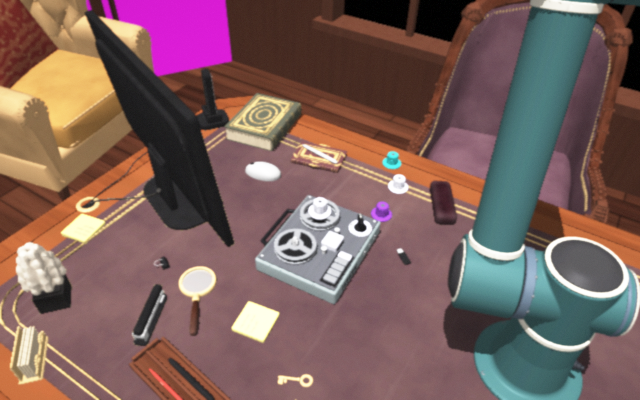

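The top view shows the recorder at about (373,290) in the 1.25x picture. The full reel is at (344,272), the counter knob at (408,325), the silver cap at (521,333), and the purple and turquoise look-alikes at (462,333) and (562,308). The monitor stands beyond and to the left.

```bash
python3 - <<'E'
from h import *
np.set_printoptions(precision=4,suppress=True)
T=cam("top");S=cam("scene")
def tri(a,b):
    A=[];B=[]
    for C,(u,v) in((T,a),(S,b)):
        f,cx,cy,R,t=C;d=R.T@np.array([(u-cx)/f,(v-cy)/f,1]);d/=np.linalg.norm(d);P=np.eye(3)-np.outer(d,d);A.append(P);B.append(P@(-R.T@t))
    return np.linalg.solve(sum(A),sum(B))
print("reel",tri((274.8,219),(294.3,246.2)),back(T,274.8,219,.066))
print("cap",tri((416.4,267.1),(397.9,184.4)),back(T,416.4,267.1,.018))
print("purple",tri((369.5,267.1),(380.8,212.2)),"turq",tri((449.9,246.4),(391.7,160.3)))
print("rec corners top", [back(T,u/1.25,v/1.25,.05) for u,v in((314,243),(435,243),(436,340),(311,340))])
print("cnt",back(T,408/1.25,325/1.25,.055))
print("emptyreel cap",back(T,402/1.25,272/1.25,.1), "scene mask",back(S,359.5,224.3,.075))
print("wrist axes",calibration("wrist")["mount"])
im=np.load("ims.npz")["top"]; save(im[180:285,235:355],"rec",5)
E
```

```text
reel [0.5579 0.0308 0.0582] [0.5551 0.0292 0.066 ]
cap [ 0.4667 -0.3646  0.0123] [ 0.4646 -0.3638  0.018 ]
purple [ 0.4561 -0.2367  0.0094] turq [ 0.531  -0.4547  0.0138]
rec corners top [array([0.6203, 0.1036, 0.05  ]), array([ 0.6436, -0.1617,  0.05  ]), array([ 0.434 , -0.1788,  0.05  ]), array([0.4109, 0.0838, 0.05  ])]
cnt [ 0.4597 -0.1173  0.055 ]
emptyreel cap [ 0.5638 -0.0952  0.1   ] scene mask [ 0.4573 -0.1039  0.075 ]
wrist axes [[ 0.0006 -0.9597 -0.2809  0.0712]
 [ 1.      0.0007 -0.0002  0.0008]
 [ 0.0004 -0.2809  0.9597 -0.144 ]
 [ 0.      0.      0.      1.    ]]
```

View pics/rec.png

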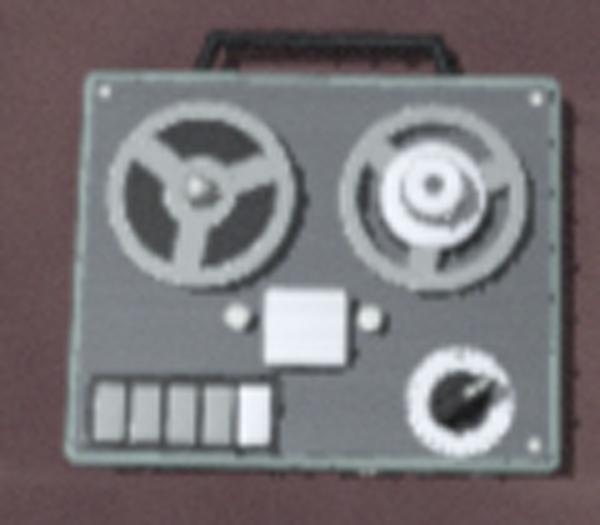

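The bar's white line points up and to the right, about 45–50° clockwise. The dial centre is at crop (460,402), and the recorder's yaw is about +0.09. I'll move over the knob now.

>>> {"method": "apply_moves", "body": {
  "series": [
    [[-1,1,-1,0,0],[-1,1,-1,0,0],[-1,1,-1,0,0],[-1,1,-1,0,0],[-1,1,-1,0,0],[-1,1,-1,0,0],[-1,1,-1,0,0],[-1,1,-1,0,0],[-1,1,-1,0,0],[-1,1,-1,0,0],[-1,1,-1,0,0],[-1,1,-1,0,0]]
  ]
}}

```text
clock: 2.05
tcp_pos: [0.448, -0.1674, 0.2317]
ee_rot: [[0.937, 0.35, 0.001], [0.35, -0.937, -0.0], [0.001, 0.001, -1.0]]
wrist_force: [0.3, -0.0, -0.1]
grip_width: 0.085
finger_force: 0.0
```

>>> {"method": "apply_moves", "body": {
  "series": [
    [[-1,1,-1,0,0],[-0.2,0,-0.4,0,0],[-0.2,0,0,0,1],[-0.2,0,0,0,1],[-0.2,0,0,0,1],[-0.2,0,0,0,1],[-0.2,0,0,0,1],[-0.2,0,0,0,1],[-0.2,0,0,0,1],[-0.2,0,0,0,0],[-0.2,0,0,0,0]]
  ]
}}

```text
clock: 3.15
tcp_pos: [0.4606, -0.1195, 0.2314]
ee_rot: [[0.772, -0.636, 0.0], [-0.636, -0.772, -0.0], [0.0, 0.0, -1.0]]
wrist_force: [0.9, -0.6, 0.2]
grip_width: 0.0513
finger_force: 0.0
```

```bash
python3 - <<'E'
from h import *
np.set_printoptions(precision=4,suppress=True)
import plant; print(getattr(plant,"grip_depth",None),[n for n in dir(plant) if not n.startswith('_')])
s=sense(); print(s["clock"],s["tcp_pos"],s["ee_rot"],s["grip_width"],s["joint_pos"])
im=grab_frame("wrist");C=cam("wrist",s); save(im,"w1",1.25); np.savez("w1.npz",im=im,**s)
for l in("counter","counter_axis","recorder","full_reel","reel_cap"):
    for d in outline_of(l,"wrist")[:2]:
        v,u=np.nonzero(d["mask"]); print(l,d["score"],d["rect"],u.mean(),v.mean(),back(C,u.mean(),v.mean(),.075))
E
```

```text
0.0187 ['MotionError', 'calibration', 'grab_frame', 'grip_depth', 'hand_in', 'outline_of', 'sense']
3.15 [ 0.4606 -0.1195  0.2314] [[ 0.7719 -0.6358  0.    ]
 [-0.6358 -0.7719 -0.0002]
 [ 0.0002  0.0002 -1.    ]] 0.051271223224005874 [-0.3059 -0.12    2.0138 -0.0002  1.2477  1.954 ]
counter 0.74 [296.6, 154.9, 35.5, 48.9] 314.9046762589928 179.1888489208633 [ 0.4622 -0.1193  0.075 ]
counter_axis 0.66 [41.0, 0.0, 336.3, 305.9] 219.3221804276897 144.66491406720837 [ 0.539  -0.0746  0.075 ]
recorder 0.88 [41.8, 0.0, 339.2, 299.1] 219.87140070884803 144.49508210473334 [ 0.5388 -0.0751  0.075 ]
full_reel 0.84 [69.9, 144.2, 114.9, 108.8] 128.77877208880832 197.33710919800635 [0.5568 0.0224 0.075 ]
reel_cap 0.86 [480.8, 1.1, 61.0, 27.9] 508.8418474457663 12.49965010496851 [ 0.4691 -0.3228  0.075 ]
reel_cap 0.85 [383.0, 71.6, 53.9, 54.2] 407.6538947368421 96.76378947368421 [ 0.4675 -0.2245  0.075 ]
```

View pics/w1.png

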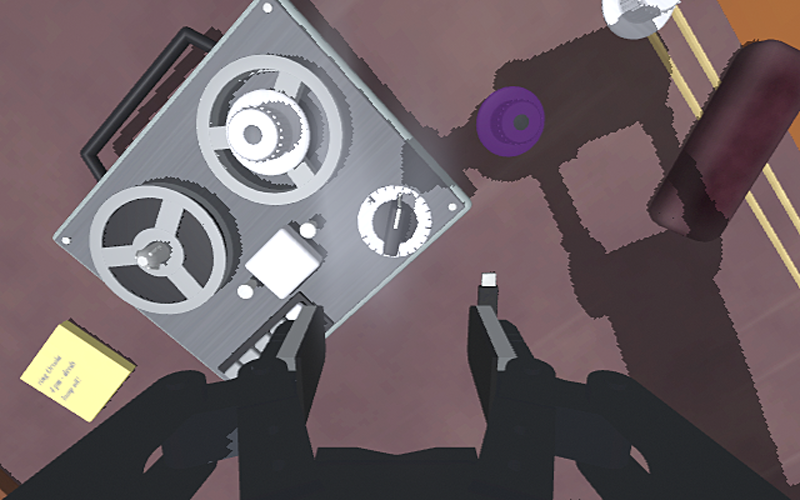

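The wrist view (1.25x) shows the dial at (394,221) and the bar's white line running from (402,195) to (396,228). The full reel's stud is at (152,255) and the plate screws are at (267,7), (452,207) and (66,240).

```bash
cat >> h.py <<'E'
def rect(im,C,c,z,half,ppm):
    n=int(2*half*ppm*1000); g=(np.arange(n)-n/2)/(ppm*1000)
    X=c[0]-g[:,None]+0*g[None]; Y=c[1]-g[None]+0*g[:,None]   # rows: -x, cols: -y
    f,cx,cy,R,t=C; P=np.stack([X,Y,0*X+z],-1)@R.T+t
    return cv2.remap(im,(cx+f*P[...,0]/P[...,2]).astype(np.float32),(cy+f*P[...,1]/P[...,2]).astype(np.float32),cv2.INTER_CUBIC)
E
python3 - <<'E'
from h import *
np.set_printoptions(precision=4,suppress=True)
d=np.load("w1.npz"); im=d["im"]; C=cam("wrist",d)
P=[back(C,u/1.25,v/1.25,.05)[:2] for u,v in((267,7),(452,207),(66,240))]; print(P)
print("yaw from screws",np.arctan2(*( (P[0]-P[1])[::-1])), "stud top",back(C,152/1.25,253/1.25,.09))
a=rect(im,C,(.46,-.12),.0515,.04,5); b=rect(im,C,(.46,-.12),.084,.04,5)
A=a.copy()
hsvg=cv2.cvtColor(a,cv2.COLOR_RGB2GRAY); m=(hsvg>190).astype(np.uint8)
m=cv2.morphologyEx(m,cv2.MORPH_CLOSE,np.ones((15,15),np.uint8))
c=max(cv2.findContours(m,0,1)[0],key=cv2.contourArea); h=cv2.convexHull(c)
e=cv2.fitEllipse(h); print("dial ellipse",e, "world",.46-(e[0][1]-200)/5000,-.12-(e[0][0]-200)/5000)
save(np.hstack([a,b]),"k1",1)
E
```

```text
[array([ 0.6288, -0.1452]), array([ 0.4396, -0.1586]), array([0.6113, 0.0916])]
yaw from screws 0.07061196992402868 stud top [0.5557 0.0213 0.09  ]
dial ellipse ((195.06500244140625, 258.0000915527344), (376.189453125, 408.5307312011719), 86.06961822509766) world 0.44839998168945316 -0.11901300048828124
```

View pics/k1.png

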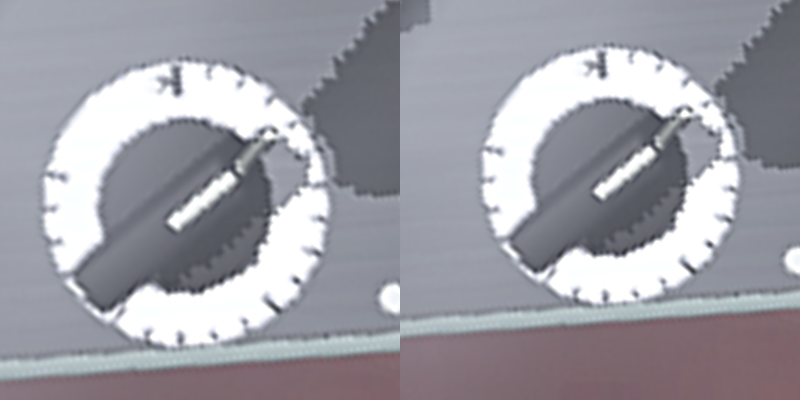

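The rectified view puts the dial centre at left-panel (185,203), which is world (0.459,-0.117). The bar heads at about -0.89 rad, and the zero mark gives a recorder yaw of about 0.065. I'll descend and grip the bar.

>>> {"method": "apply_moves", "body": {
  "series": [
    [[-0.2,0,0,0,0.67],[-0.2,0,0,0,0.67],[-0.2,-0.09,-0.02,1,0],[-0.2,0,0,1,0],[-0.2,0,0,1,0],[-0.2,0,0,1,0],[-0.2,0,0,1,0],[-0.2,0,0,0.4,0],[-0.2,0,0,0.38,0],[-0.2,0,0,0,0]]
  ],
  "newtons": 30
}}

```text
clock: 4.45
tcp_pos: [0.4591, -0.1165, 0.0571]
ee_rot: [[0.627, -0.779, -0.002], [-0.779, -0.627, 0.001], [-0.002, 0.001, -1.0]]
wrist_force: [-0.0, 0.5, 0.2]
grip_width: 0.0512
finger_force: 0.0
```

>>> {"method": "apply_moves", "body": {
  "series": [
    [[1,0,0,0,0],[1,0,0,0,0],[1,0,0,0,0],[1,0,0,0,0],[1,0,0,0,0],[1,0,0,0,0]]
  ]
}}

```text
clock: 5.05
tcp_pos: [0.4603, -0.1174, 0.0594]
ee_rot: [[0.627, -0.779, 0.001], [-0.779, -0.627, -0.002], [0.002, -0.0, -1.0]]
wrist_force: [-2.7, -0.5, 6.1]
grip_width: 0.0103
finger_force: 31.3
```

```bash
python3 -c "
from h import *
s=sense(); print({k:np.round(v,4).tolist() for k,v in s.items()})"
```

```text
{'clock': 5.05, 'joint_pos': [-0.3015, 0.065, 2.1825, -0.0013, 0.8924, 2.1629], 'qd': [0.0001, 0.0009, 0.0006, 0.0003, -0.0004, 0.001], 'joint_efforts': [1.3606, -31.2604, -28.9491, 0.7681, -0.752, 0.0095], 'tcp_pos': [0.4603, -0.1174, 0.0594], 'ee_rot': [[0.6273, -0.7788, 0.0013], [-0.7788, -0.6273, -0.0015], [0.002, -0.0001, -1.0]], 'wrist_force': [-2.6585, -0.486, 6.0532], 'ft_torque': [-0.3236, 0.4803, -0.0001], 'finger_force': 31.333, 'grip_width': 0.0103}
```

>>> {"method": "apply_moves", "body": {
  "series": [
    [[1,0,0,-0.1,-0.5],[1,0,0,0,-1],[1,0,0,0,-1],[1,0,0,0,-1],[1,0,0,0,-1],[1,0,0,0,-1],[1,0,0,0,-0.3],[1,0,0,0,0],[1,0,0,0,0]]
  ]
}}

```text
clock: 5.95
tcp_pos: [0.4604, -0.1167, 0.0597]
ee_rot: [[1.0, -0.023, 0.002], [-0.023, -1.0, -0.0], [0.002, 0.0, -1.0]]
wrist_force: [6.3, -1.1, -16.2]
grip_width: 0.0104
finger_force: 31.8
```

```bash
python3 -c "
from h import *
s=sense(); print({k:np.round(v,4).tolist() for k,v in s.items()}, np.arctan2(s['ee_rot'][1][0],s['ee_rot'][0][0]))"
```

```text
{'clock': 5.95, 'joint_pos': [-0.3009, 0.0639, 2.183, 0.0005, 0.8923, 1.2928], 'qd': [-0.0001, 0.0023, -0.0014, -0.0007, -0.0004, 0.0008], 'joint_efforts': [-0.1179, -39.7314, -31.9397, -0.1019, 2.4074, 0.0165], 'tcp_pos': [0.4604, -0.1167, 0.0597], 'ee_rot': [[0.9997, -0.0232, 0.0025], [-0.0232, -0.9997, -0.0003], [0.0025, 0.0003, -1.0]], 'wrist_force': [6.2887, -1.1208, -16.2421], 'ft_torque': [-0.3422, -1.1626, 0.0368], 'finger_force': 31.8493, 'grip_width': 0.0104} -0.02324500648381366
```

>>> {"method": "apply_moves", "body": {
  "series": [
    [[1,0,0,0.07,-0.3],[1,0,0,0,-0.2],[1,0,0,0,0]]
  ]
}}

```text
clock: 6.25
tcp_pos: [0.4605, -0.1166, 0.0595]
ee_rot: [[0.999, 0.052, 0.002], [0.052, -0.999, -0.0], [0.002, 0.0, -1.0]]
wrist_force: [0.5, 0.8, 1.5]
grip_width: 0.0103
finger_force: 34.4
```

```bash
python3 -c "
from h import *
s=sense(); print(s['wrist_force'],s['ft_torque'], s['tcp_pos'],np.arctan2(s['ee_rot'][1][0],s['ee_rot'][0][0]))"
```

```text
[0.50064825 0.81384476 1.47309555] [ 0.23521917 -0.08579321  0.02594407] [ 0.4605089  -0.11663776  0.05953181] 0.05187835322559388
```

>>> {"method": "apply_moves", "body": {
  "series": [
    [[1,0,0,0,-0.3],[1,0,0,0,0]]
  ]
}}

```text
clock: 6.45
tcp_pos: [0.4605, -0.1166, 0.0596]
ee_rot: [[0.996, 0.094, 0.002], [0.094, -0.996, 0.0], [0.002, -0.0, -1.0]]
wrist_force: [0.9, 0.9, 3.4]
grip_width: 0.0105
finger_force: 38.4
```

```bash
python3 -c "
from h import *
s=sense(); print(s['wrist_force'],s['ft_torque'], s['tcp_pos'],np.arctan2(s['ee_rot'][1][0],s['ee_rot'][0][0]))"
```

```text
[0.93250429 0.87124708 3.44788233] [ 0.1302441  -0.06899957 -0.67401224] [ 0.46053959 -0.11662123  0.05955826] 0.09443022899719143
```

The torque jumped to -0.67 Nm at yaw ≈0.09, so the knob is on its stop. Next I release, lift and look.

>>> {"method": "apply_moves", "body": {
  "series": [
    [[-0.2,0,0,0,0],[-0.2,0,0,0,0],[-0.2,0,0,0,0],[-0.2,0,0,-1,0],[-0.2,0,0,-1,0],[-0.2,0,0,-1,0],[-0.2,0,0,-1,0],[-1,0,0,-1,0],[-1,0,0,0,0],[-1,0,0,0,0]]
  ]
}}

```text
clock: 7.45
tcp_pos: [0.46, -0.1168, 0.2094]
ee_rot: [[0.995, 0.097, 0.002], [0.097, -0.995, -0.001], [0.001, 0.001, -1.0]]
wrist_force: [-1.0, 0.4, -0.4]
grip_width: 0.0854
finger_force: 0.0
```

```bash
python3 - <<'E'
from h import *
np.set_printoptions(precision=4,suppress=True)
s=sense(); print(s["clock"],s["tcp_pos"],s["ee_rot"][0])
im=grab_frame("wrist");C=cam("wrist",s); np.savez("w2.npz",im=im,**s)
save(np.vstack([np.hstack([rect(im,C,(.4594,-.117),.0515,.04,5),rect(im,C,(.4594,-.117),.084,.04,5)])]),"k2",1)
for l in("reel_cap","full_reel","counter"):
    for d in outline_of(l,"wrist")[:4]:
        m=d["mask"];v,u=np.nonzero(m); print(l,d["score"],d["rect"],im[m].mean(0),back(C,u.mean(),v.mean(),.018))
E
```

```text
7.45 [ 0.46   -0.1168  0.2094] [0.9953 0.0966 0.0015]
reel_cap 0.97 [527.1, 162.5, 64.4, 48.9] [206.6723 209.5233 216.5674] [ 0.4687 -0.3619  0.018 ]
reel_cap 0.88 [404.4, 159.6, 56.3, 52.5] [ 88.1312  50.0167 114.1259] [ 0.4587 -0.2336  0.018 ]
reel_cap 0.47 [631.5, 116.0, 8.5, 42.1] [ 34.6708 189.6255 190.7078] [ 0.524  -0.4219  0.018 ]
full_reel 0.73 [69.0, 0.4, 138.8, 112.0] [148.8262 151.8692 157.114 ] [0.5552 0.053  0.018 ]
```

View pics/k2.png

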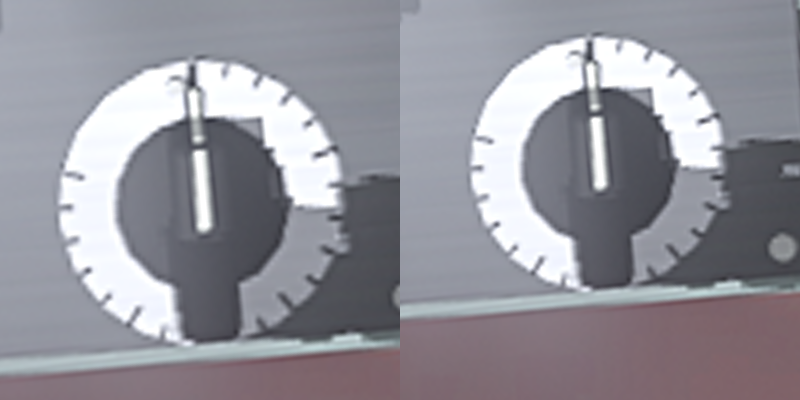

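The bar's white line now points at the long mark, so the knob is at zero. Next is the silver cap.

>>> {"method": "apply_moves", "body": {
  "series": [
    [[-1,-0.1,1,0,0],[-1,-0.1,1,0,0],[-1,-0.1,1,0,0],[-1,-0.1,1,0,0],[-1,-0.1,1,0,0],[-1,-0.1,1,0,0],[-1,0,1,0.5,0],[-1,0,1,0.5,0],[-1,0,0.15,0,0],[-1,0,0,0,0],[-1,0,0,0,0]]
  ]
}}

```text
clock: 8.75
tcp_pos: [0.4652, -0.3609, 0.1784]
ee_rot: [[0.995, 0.097, -0.001], [0.097, -0.995, 0.001], [-0.001, -0.001, -1.0]]
wrist_force: [0.1, -0.0, -0.3]
grip_width: 0.0855
finger_force: 0.0
```

```bash
python3 - <<'E'
from h import *
np.set_printoptions(precision=4,suppress=True)
s=sense(); print(s["clock"],s["tcp_pos"],s["ee_rot"][0])
im=grab_frame("wrist");C=cam("wrist",s); np.savez("w3.npz",im=im,**s)
save(np.hstack([rect(im,C,(.467,-.363),.006,.04,5),rect(im,C,(.467,-.363),.036,.04,5)]),"c1",1)
for d in outline_of("reel_cap","wrist")[:4]:
        m=d["mask"];v,u=np.nonzero(m); print(d["score"],d["rect"],im[m].mean(0),back(C,u.mean(),v.mean(),.015))
E
```

```text
8.75 [ 0.4652 -0.3609  0.1784] [ 0.9953  0.0968 -0.0008]
0.94 [399.6, 81.2, 65.3, 65.5] [ 55.4055 222.5736 223.8858] [ 0.5322 -0.4542  0.015 ]
0.86 [294.3, 145.5, 60.0, 56.8] [220.2474 220.8142 225.1347] [ 0.4699 -0.3668  0.015 ]
0.76 [155.7, 146.4, 60.9, 54.2] [170.8593 108.0861 204.4913] [ 0.4578 -0.2404  0.015 ]
```

View pics/c1.png

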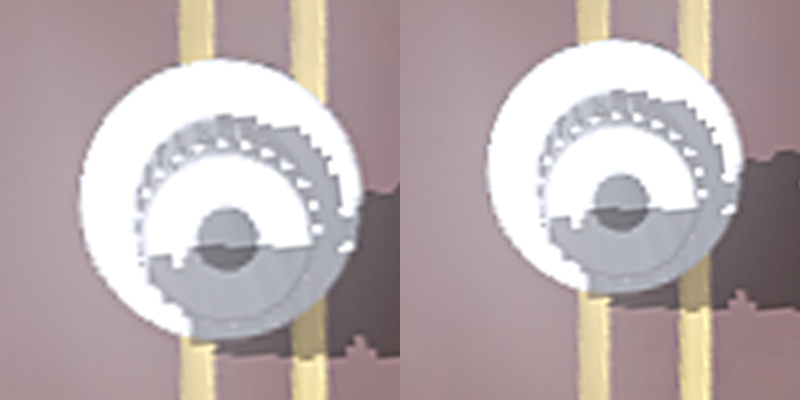

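The left panel shows the skirt spanning 80–360 px, centred at (220,199). The right panel shows the top hole at (221,202). Both agree on a cap axis at (0.467,-0.367).

>>> {"method": "apply_moves", "body": {
  "series": [
    [[-1,0.04,0.21,1,0],[-1,0,0,1,0],[-1,0,0,1,0],[-1,0,0,1,0],[-1,0,0,0.8,0],[-1,0,0,0.5,0],[-1,0,0,0.28,0],[-1,0,0,0,0]]
  ],
  "newtons": 90
}}

```text
clock: 9.65
tcp_pos: [0.467, -0.3672, 0.0109]
ee_rot: [[0.995, 0.097, -0.001], [0.097, -0.995, 0.001], [-0.001, -0.001, -1.0]]
wrist_force: [-0.0, 0.3, 0.0]
grip_width: 0.0853
finger_force: 0.0
```

>>> {"method": "apply_moves", "body": {
  "series": [
    [[1,0,0,0,0],[1,0,0,0,0],[1,0,0,0,0],[1,0,0,0,0],[1,0,0,0,0],[1,0,0,0,0],[1,0,0,0,0]]
  ]
}}

```text
clock: 10.35
tcp_pos: [0.4681, -0.3688, 0.0129]
ee_rot: [[0.995, 0.097, 0.002], [0.097, -0.995, -0.002], [0.002, 0.002, -1.0]]
wrist_force: [-1.5, 0.3, 5.8]
grip_width: 0.0307
finger_force: 89.8
```

>>> {"method": "apply_moves", "body": {
  "series": [
    [[1,0,0,-0.57,0],[1,0,0,-1,0],[1,0,0,-1,0],[1,0,0,-1,0],[1,0,0,-1,0],[1,0,0,-1,0],[1,0.2,-0.8,0,0],[1,0.22,-1,0,0],[1,0.2,-1,0,0],[1,0.2,-1,0,0],[1,0.2,-1,0,0],[1,0.2,-1,0,0]]
  ]
}}

```text
clock: 11.55
tcp_pos: [0.4865, -0.1899, 0.1783]
ee_rot: [[0.995, 0.096, -0.0], [0.096, -0.995, 0.0], [-0.0, -0.0, -1.0]]
wrist_force: [0.3, 0.2, -1.3]
grip_width: 0.0309
finger_force: 89.1
```

>>> {"method": "apply_moves", "body": {
  "series": [
    [[1,0.2,-1,0,0],[1,0.2,-1,0,0],[1,0.2,-1,0,0],[1,0.2,-1,0,0],[1,0.2,-1,0,0],[1,0.2,-1,0,0],[1,0.4,-1,0,0],[1,0.2,0,0,0],[1,0,0,0,0],[1,0,0,0,0]]
  ]
}}

```text
clock: 12.55
tcp_pos: [0.52, 0.0224, 0.1783]
ee_rot: [[0.995, 0.096, -0.001], [0.096, -0.995, -0.001], [-0.001, 0.0, -1.0]]
wrist_force: [0.3, -0.4, -0.8]
grip_width: 0.031
finger_force: 89.3
```

```bash
python3 - <<'E'
from h import *
np.set_printoptions(precision=4,suppress=True)
s=sense(); print(s["clock"],s["tcp_pos"],s["ee_rot"],s["wrist_force"],s["grip_width"],s["joint_pos"])
im=grab_frame("wrist");C=cam("wrist",s); np.savez("w4.npz",im=im,**s)
c=(.5557,.0213)
r=rect(im,C,c,.09,.03,6); save(np.hstack([im[:360],np.vstack([r,])[:360]])[:, 240:],"s1",1)
for l in("full_reel","reel_cap"):
  for d in outline_of(l,"wrist")[:3]:
        m=d["mask"];v,u=np.nonzero(m); print(l,d["score"],d["rect"],back(C,u.mean(),v.mean(),.068))
E
```

```text
12.55 [0.52   0.0224 0.1783] [[ 0.9953  0.0964 -0.0007]
 [ 0.0964 -0.9953 -0.0005]
 [-0.0007  0.0004 -1.    ]] [ 0.2963 -0.4185 -0.792 ] 0.03098814110268332 [-0.0045  0.0122  1.9895 -0.0006  1.1405  1.47  ]
full_reel 0.64 [240.2, 74.0, 137.7, 133.0] [0.5608 0.0308 0.068 ]
reel_cap 0.86 [536.3, 235.3, 67.7, 55.5] [ 0.4805 -0.1902  0.068 ]
reel_cap 0.8 [259.0, 197.0, 115.5, 122.6] [0.469  0.0168 0.068 ]
```

View pics/s1.png

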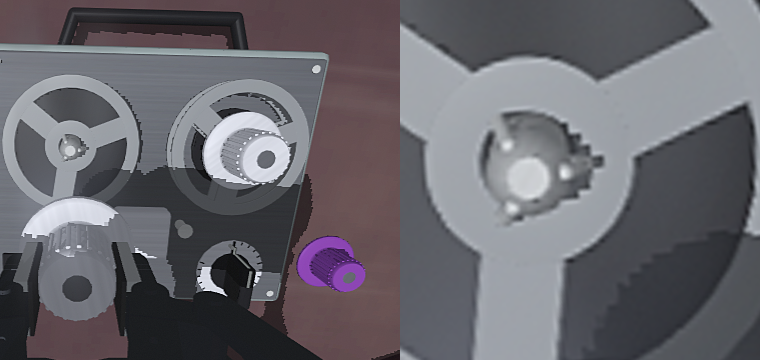

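The stud tip is at right-panel (125,178), which is (0.556,0.0305). My raking w1 reading gave y=0.021, so I'll cross-check this with the other views and check the held cap's offset in the tool.

```bash
python3 - <<'E'
from h import *
np.set_printoptions(precision=4,suppress=True)
d4=np.load("w4.npz");C4=cam("wrist",d4);d1=np.load("w1.npz");C1=cam("wrist",d1)
X=np.array([.556,.0305,.09]); print("tip in w1 (1.25x)",proj(C1,X)*1.25,"tip top",proj(cam("top"),X), "seat in w1",proj(C1,[.556,.0305,.07])*1.25)
print("right cap",back(C4,505,158,.106))
Rt=d4["ee_rot"];p=d4["tcp_pos"]
for z in (.023,.025): 
  q=back(C4,316,290,p[2]+z); print("cap top hole in tool",Rt.T@(q-p))
# reel hub ring & outer flange fits at z=.07
im=d4["im"]; r=rect(im,C4,(.556,.0305),.069,.06,4)
g=cv2.medianBlur(cv2.cvtColor(r,cv2.COLOR_RGB2GRAY),5)
for lo,hi in((190,210),(55,75)):
  c=cv2.HoughCircles(g,cv2.HOUGH_GRADIENT,1,20,param1=80,param2=20,minRadius=lo,maxRadius=hi)
  if c is not None:
    for x,y,R in c[0][:3]: print(R/4,.556-(y-240)/4000,.0305-(x-240)/4000)
g1=rect(d1["im"],C1,(.556,.0305),.09,.03,6); g2=rect(np.load("ims.npz")["top"],cam("top"),(.556,.0305),.09,.03,6)
save(np.hstack([g1,g2]),"s2")
E
```

```text
tip in w1 (1.25x) [142.4    259.9664] tip top [273.3322 217.0559] seat in w1 [157.6485 251.6231]
right cap [ 0.5657 -0.094   0.106 ]
cap top hole in tool [-0.0024  0.0005 -0.023 ]
cap top hole in tool [-0.0012  0.0005 -0.025 ]
49.875 0.556125 0.030125
```

View pics/s2.png

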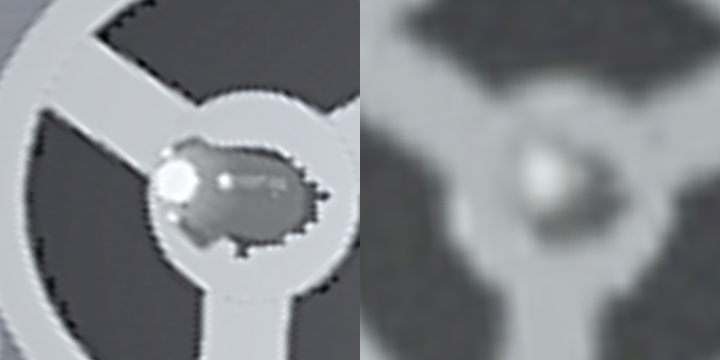

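All views agree on the stud axis at (0.556,0.030). It is 124.9 mm from the right-hand cap, and the cap sits about 1 mm behind the TCP in tool x. I'll align and descend to just above the tip.

>>> {"method": "apply_moves", "body": {
  "series": [
    [[1,0.65,-0.08,0,0],[1,0.6,-0.07,0,0],[1,0,0,0.8,0],[1,0,0,0.8,0],[1,0,0,0.5,0],[1,0,0,0.28,0],[1,0,0,0,0],[1,0,0,0,0]]
  ],
  "newtons": 110
}}

```text
clock: 13.5
tcp_pos: [0.5576, 0.031, 0.1077]
ee_rot: [[0.995, 0.096, 0.001], [0.096, -0.995, 0.0], [0.001, 0.0, -1.0]]
wrist_force: [0.3, -0.7, -0.0]
grip_width: 0.0304
finger_force: 109.3
```

>>> {"method": "apply_moves", "body": {
  "series": [
    [[1,0,0,0.1,0],[1,0,0,0.1,0],[1,0,0,0.1,0],[1,0,0,0,0],[1,0,0,0,0]]
  ]
}}

```text
clock: 14.0
tcp_pos: [0.5571, 0.0312, 0.098]
ee_rot: [[0.995, 0.097, -0.0], [0.097, -0.995, -0.0], [-0.0, -0.0, -1.0]]
wrist_force: [0.7, -0.8, 0.2]
grip_width: 0.03
finger_force: 109.3
```

>>> {"method": "apply_moves", "body": {
  "series": [
    [[1,0,0,0.1,0],[1,0,0,0.07,0],[1,0,0,0,0]]
  ]
}}

```text
clock: 14.3
tcp_pos: [0.5573, 0.0309, 0.0933]
ee_rot: [[0.995, 0.097, 0.0], [0.097, -0.995, -0.0], [0.0, 0.001, -1.0]]
wrist_force: [-1.3, -1.3, 3.2]
grip_width: 0.0301
finger_force: 109.9
```

>>> {"method": "apply_moves", "body": {
  "series": [
    [[1,0,0,0.05,0],[1,0,0,0.05,0],[1,0,0,0,0]]
  ]
}}

```text
clock: 14.6
tcp_pos: [0.5581, 0.0309, 0.0919]
ee_rot: [[0.995, 0.097, 0.002], [0.097, -0.995, -0.0], [0.002, 0.001, -1.0]]
wrist_force: [-2.5, -1.5, 10.1]
grip_width: 0.0302
finger_force: 110.7
```

>>> {"method": "apply_moves", "body": {
  "series": [
    [[1,0,0,0.05,0],[1,0,0,0.05,0],[1,0,0,0,0]]
  ]
}}

```text
clock: 14.9
tcp_pos: [0.5574, 0.031, 0.0875]
ee_rot: [[0.995, 0.097, 0.001], [0.097, -0.995, -0.0], [0.001, 0.0, -1.0]]
wrist_force: [-0.0, -1.0, -3.3]
grip_width: 0.0303
finger_force: 109.4
```

The force rose to 10 N and dropped to -3 N, which was the click. I'll keep pressing until the skirt is flat.

>>> {"method": "apply_moves", "body": {
  "series": [
    [[1,0,0,0.08,0],[1,0,0,0.06,0],[1,0,0,0,0]]
  ],
  "newtons": 120
}}

```text
clock: 15.2
tcp_pos: [0.5569, 0.0313, 0.0831]
ee_rot: [[0.995, 0.097, -0.001], [0.097, -0.995, 0.0], [-0.001, -0.0, -1.0]]
wrist_force: [-2.7, 0.1, 5.9]
grip_width: 0.0301
finger_force: 120.9
```

>>> {"method": "apply_moves", "body": {
  "series": [
    [[1,0,0,0.05,0],[1,0,0,0.05,0],[1,0,0,0,0]]
  ]
}}

```text
clock: 15.5
tcp_pos: [0.5569, 0.0313, 0.083]
ee_rot: [[0.995, 0.097, -0.001], [0.097, -0.995, 0.0], [-0.001, -0.0, -1.0]]
wrist_force: [-10.3, 0.0, 23.9]
grip_width: 0.0303
finger_force: 123.0
```

>>> {"method": "apply_moves", "body": {
  "series": [
    [[1,-0.04,0,0.03,0],[1,0,0,0,0],[1,0,0,0,0],[1,0,0,0,0],[1,0,0,0,0]]
  ]
}}

```text
clock: 16.0
tcp_pos: [0.5569, 0.0313, 0.083]
ee_rot: [[0.995, 0.097, 0.001], [0.097, -0.995, 0.0], [0.001, -0.0, -1.0]]
wrist_force: [-10.8, -1.1, 26.0]
grip_width: 0.0301
finger_force: 123.1
```

```bash
python3 - <<'E'
from h import *
s=sense(); print(s["tcp_pos"],s["wrist_force"],s["ft_torque"])
im=grab_frame("scene"); save(cv2.resize(im[180:310,240:420],None,fx=4,fy=4,interpolation=cv2.INTER_CUBIC),"end")
E
```

```text
[0.55689822 0.03128569 0.08296234] [-10.81963666  -1.08883193  25.95349246] [-0.10119198  1.71045402 -0.02100116]
```

View pics/end.png

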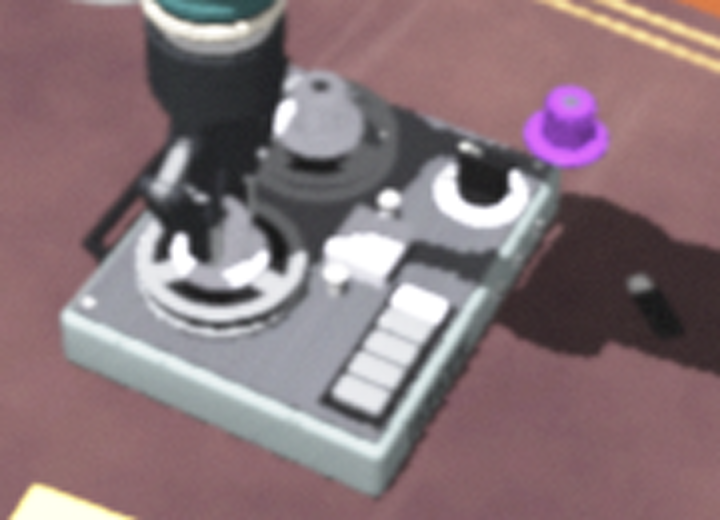

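The cap sits flat on the left reel at crop (220,250) with the fingers on it. The bar of the knob at (482,175) points forward to zero. The push is a steady 26 N.

```bash
python3 -c "
from plant import *
print(hand_in())"
```

```text
the job is handed in; nothing more can be done
None
```

I turned the counter back to its zero stop, then clicked the reel cap onto the left spindle and pressed it flat on the reel; I handed the job in at 16 s with the fingers still on the cap, pressing down with 26 N.

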